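# Restock the empty place in the fuel-filter holder

### The job

The three-place holder on the garage counter has one empty place. Pick up the fuel filter that stands by itself on the counter and stand it, upright and fully down, in the empty place; leave the two filters already in the holder where they are.

Things in the scene. Friction and masses are not known exactly. Their poses are not given: they have to be found in the camera images.
- filter: the loose one of three identical fuel filters, standing on the counter away from the holder: upright aluminium fuel-filter canister, 50 mm diameter with straight sides to 80 mm height, a low shoulder and a 12 mm spigot on top, 100 mm high in all, about 0.2 kg. Origin at the centre of its underside, z up.
- holder: grey plastic block fixed to the counter, 80 mm (its x) by 290 mm (its y) by 30 mm high, with three equal round wells in a row, 58 mm diameter, 22 mm deep (well floor 8 mm above the counter). Origin at the centre of its underside, z up; the wells' centres lie at y = -95, 0 and +95 mm, x = 0 in its frame. Two wells hold a filter, one is empty; which one changes from start to start.
- stocked_a: a filter already standing in one of the wells: upright aluminium fuel-filter canister, 50 mm diameter with straight sides to 80 mm height, a low shoulder and a 12 mm spigot on top, 100 mm high in all, about 0.2 kg. Origin at the centre of its underside, z up.
- stocked_b: the other filter already standing in one of the wells: upright aluminium fuel-filter canister, 50 mm diameter with straight sides to 80 mm height, a low shoulder and a 12 mm spigot on top, 100 mm high in all, about 0.2 kg. Origin at the centre of its underside, z up.
Things that resemble listed ones, but are neither listed nor needed, are in the scene too. Leave any brown or orange look-alike of the stocked_a alone.

How it is judged (in metres and radians):
At the end, for the whole second after the job is handed in: The formerly loose filter stands at rest in the empty well, within 12 mm of its centre along each holder axis, underside within 5 mm of its floor, upright within 10 degrees; both stocked filters are within 25 mm of their starts and upright within 10 degrees ((y of filter in the frame of holder between -0.107 and -0.083 m or y of filter in the frame of holder between -0.012 and 0.012 m or y of filter in the frame of holder between 0.083 and 0.107 m) and x of filter in the frame of holder between -0.012 and 0.012 m and z of filter in the frame of holder between 0.003 and 0.013 m and angle between each of filter, stocked_a, stocked_b's own z axis and vertical below 0.17 rad and linear speed of filter below 0.02 m/s and distance of each of stocked_a, stocked_b from where it was at the start of the episode below 0.025 m); the robot touches nothing.
It fails at once if a filter already stocked in the holder is lifted, shifted by more than 25 mm or tipped (distance of stocked_a from where it was at the start of the episode above 0.025 m or angle between stocked_a's own z axis and vertical above 0.35 rad).
It fails at once if the other filter already stocked in the holder is lifted, shifted by more than 25 mm or tipped (distance of stocked_b from where it was at the start of the episode above 0.025 m or angle between stocked_b's own z axis and vertical above 0.35 rad).
It also fails if it takes over 40 s, if anything falls off the work surface, if the arm or the gripper's body presses on something with over 40 N, if the wrist force passes 120 N, or if a joint passes its speed limit or range.

### The arm

A 6-joint arm with a two-finger parallel gripper is mounted at the origin on the work surface. World frame = base frame: x ahead of the robot, y to its left, z up, the work surface at z = 0. Lengths are in mm, angles in rad, forces in N, time in s.
With the tool pointing down it reaches from about 350 to 975 mm from the base axis. Payload 7.1 kg.
Tool frame: the origin (TCP) lies at the centre of the arm's flange, where the gripper is bolted on; the fingertips stand 182 mm ahead of it and the grasp point (between the pads) lies 163 mm ahead of it; z points along the fingers, y is the line along which they close (so a half turn about z gives the same grasp; the last joint's range is limited). The gripper opens to 88 mm and grips with 3 to 60 N. Pads are 20 mm wide; open, the fingers measure 115 mm over their backs; the gripper's body (75 mm by 178 mm) begins 61 mm behind the grasp point.
Start: joints at [-1.193, 0.423, 1.63, -0, 1.089, -0.019], TCP at [241.559, -576.416, 404.675] pointing down, gripper open.
Joint ranges: [-3, 3], [-0.9, 2.11], [0.09, 2.58], [-1.31, 4.45], [0.11, 2.69], [-2.54, 2.54]. Speed limits (rad/s): [2.39, 2.39, 3.01, 3.14, 3.14, 3.14].

### API

Orientations are given as a rotation vector (axis times angle).
In Python, from workcell import readout, get_image, ctrl gives the robot as it stands.
- The arm moves only by the tool step_arm, never from a script. Its argument "targets" is a list that holds one entry, the list of rows, each a list of 7 numbers: the shift along the world's x, y, z as a fraction of full scale, then the turn, a rotation vector about the world's x, y, z as a fraction of full scale, then the opening, from 0 (shut) to 1 (fully open). In form: [[[dx, dy, dz, wx, wy, wz, claw], ...]]. A call has exactly 5 rows; each row shifts and turns the commanded pose from where the row before left it; what a row does not reach is not made up. Full scale, the value 1, is 0.05 m for a shift and 4 degrees for a turn. A row lasts 1/8 s, in which the tool goes at most 62.5 mm and 10.7 degrees, less where a joint would pass 70% of its speed; a pose out of reach is approached as far as the arm can. A call with a number of a shift or a turn outside -1 to 1 is refused whole. A call with a gripper value outside its range is refused whole. The fingers move at their own pace and stop on an object; the grip force is fixed at half the most. Time passes only in rows, so rows that do not move let the fingers close, or fill a call up. It gives the time, the measured TCP pose, the force, the opening and the grip force at its end, in the units of the state.
- readout.get_obs(): the state, without advancing time (a new reading comes with each control period).
- get_image(name): name is "side" or "top" or "wrist"; returns a dict with "pixels" (400x640x3 uint8, red, green, blue), "intrinsics" (3x3 intrinsics, pixels), "extrinsics" (4x4, takes a point from world to camera coordinates). Camera axes: x right, y down, z forward; pixel columns grow to the right and rows downward; lengths in mm; the calibration is good to about 2 mm. A picture is of the moment at which its call begins. There is no depth.
- ctrl.close_job(): hands the job in; it is judged then, once.
The state is a dict: "t": time; "qpos": joint angles; "qvel": joint speeds; "joint_torque": joint torques, N m; "ee_pos": TCP position; "orientation": TCP orientation; "ft_force": force on the tool from outside, world axes, zero at the start; "moment": the same for the moment, N m; "width": finger opening in mm; "grasp_force": force on a finger pad.
Only numpy, scipy, OpenCV 4.12 (cv2) and the standard library are available. Lean on these libraries where they do the work, as an engineer would, in place of code of your own. Each camera call takes 0.05 s, during which the arm holds its last target. There are 200 camera calls.

## Working session

There is one attempt and no reset: what is moved stays moved. The work goes in short steps, Python scripts to look and compute and a tool call to move; the robot and the scene stay as the last step left them, time stands still between calls to the robot, and variables do not carry over. Pictures are saved under pics/ and viewed, at most 10 in all, crops included, and the job is handed in when it is done.

Besides the shell and the picture viewer there is one more tool, called after "Call:" in YAML: its name, and indented under it one key for each argument. step_arm: Moves the arm, as the interface text tells. Shift numbers are shares of 0.05 m and turn numbers shares of 4 degrees, none past 1 either way. Its arguments: {"type":"object","properties":{"targets":{"type":"array"}},"required":["targets"]}

```bash
mkdir -p pics
cat > h.py <<'E'
import numpy as np, cv2
from workcell import readout, get_image, ctrl
def save(n,f):
    d=get_image(n); cv2.imwrite('pics/'+f,cv2.cvtColor(d['pixels'],cv2.COLOR_RGB2BGR)); np.savez('pics/'+f[:-4],**d); return d
def ray(d,uv,z):
    K=np.array(d['intrinsics']);E=np.array(d['extrinsics']);R=E[:3,:3];c=-R.T@E[:3,3]
    r=R.T@np.linalg.inv(K)@np.array([*uv,1.]); return c+r*(z-c[2])/r[2]
def proj(d,p):
    q=np.array(d['extrinsics'])@np.array([*p,1.]); q=np.array(d['intrinsics'])@q[:3]; return q[:2]/q[2]
E
python3 - <<'E'
from h import *
save('top','top0.png'); save('side','side0.png')
o=readout.get_obs(); print(o)
E
```

```text
{'t': 0.1, 'qpos': array([-1.19299234e+00,  4.23785234e-01,  1.63058448e+00, -1.79031449e-05,
        1.08862457e+00, -1.90195738e-02]), 'qvel': array([-0.0005399 , -0.00220007, -0.00206341,  0.00222884,  0.00047465,
        0.00016336]), 'joint_torque': array([ 9.97017764e-05, -5.45616066e+01, -2.74325734e+01,  6.46374444e-02,
        1.88703218e-02, -2.46898276e-05]), 'ee_pos': array([ 241.47742318, -576.20254382,  403.9776985 ]), 'orientation': array([-3.07860544e+00, -6.18988752e-01,  4.17173756e-04]), 'ft_force': array([-0.88287578, -0.57460407, -0.22703316]), 'moment': array([-0.06000578, -0.00019439, -0.00047702]), 'grasp_force': 0.0, 'width': 88.18678825154457}
```

View pics/top0.png

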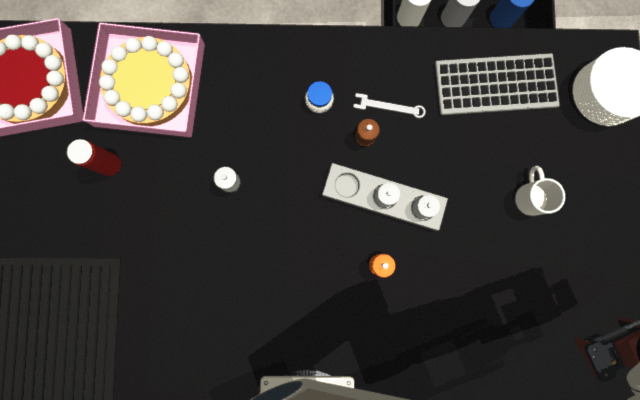

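View pics/side0.png

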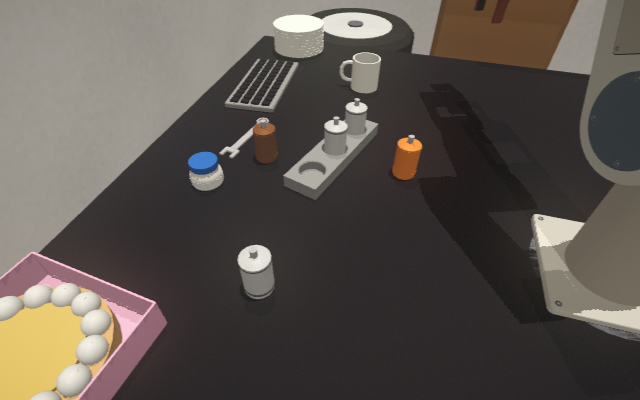

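Candidates in the top view are the plain aluminium canister at (227,179), the brown look-alike (367,132), the orange look-alike (383,265), the white jar with a blue lid (320,97) and the red can (80,152). The stocked filters are at (387,194) and (427,207). By the description I choose (227,179), which is (257,272) in side. The empty well is at (347,185).

Run:
```python
from h import *
t=np.load('pics/top0.npz'); s=np.load('pics/side0.npz')
a=cv2.imread('pics/top0.png'); b=cv2.imread('pics/side0.png')
A=cv2.resize(a[150:250,190:460],None,fx=2.9,fy=2.9,interpolation=cv2.INTER_CUBIC)
B=cv2.resize(b[220:310,200:380],None,fx=3,fy=3,interpolation=cv2.INTER_CUBIC)
o=np.zeros((570,800,3),np.uint8); o[:290,:783]=A; o[292:562,:540]=B; cv2.imwrite('pics/crop.png',o)
print('spigot top',ray(t,(225,178),100),'side',ray(s,(253.5,250),100))
print('well rim',ray(t,(347,185),30),'side',ray(s,(313,169),30))
for c in [(330,165),(447,198),(440,228),(324,197)]: print('corner',ray(t,c,30))
for c in [(388,194),(428,206)]: print('stock spig',ray(t,c,108))
```

```text
spigot top [563.00172984 189.11206438 100.        ] side [564.53627466 194.02915534 100.        ]
well rim [558.63510981 -91.45120063  30.        ] side [557.12973112 -92.64138341  30.        ]
corner [606.91119782 -50.48011351  30.        ]
corner [ 529.12582765 -331.88759387   30.        ]
corner [ 457.07316549 -313.3213731    30.        ]
corner [529.24293633 -36.36732163  30.        ]
stock spig [ 528.67482522 -177.8377075   108.        ]
stock spig [ 502.30742145 -267.46965049  108.        ]
```

View pics/crop.png

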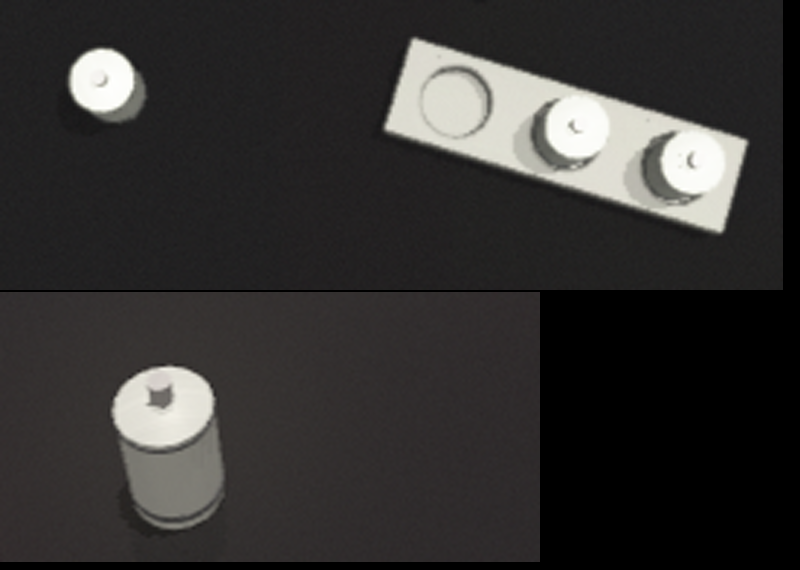

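The crop shows the plain silver canister (crop (100,80) and (168,445)) alone on the counter, and the empty well at the holder's +y end (455,102). Filter ≈ (563,191), well ≈ (557,-92), and the two views agree to within 5 mm. The holder's long axis points along (0.27,0.96). I'll close the fingers across that axis, which needs a +52° yaw.

Call:
step_arm:
  targets:
    - [[0.32,0.77,0,0,0,0.65,1],[0.32,0.77,0,0,0,0.65,1],[0.32,0.77,0,0,0,0.65,1],[0.32,0.77,0,0,0,0.65,1],[0.32,0.77,0,0,0,0.65,1]]

```text
t: 0.72
ee_pos: [321.8, -382.6, 404.4]
orientation: [-2.989, -0.966, 0.0]
ft_force: [1.0, 1.2, -0.7]
width: 88.2
grasp_force: 0.0
```

Call:
step_arm:
  targets:
    - [[0.32,0.77,0,0,0,0.65,1],[0.32,0.77,0,0,0,0.65,1],[0.32,0.77,0,0,0,0.65,1],[0.32,0.77,0,0,0,0.65,1],[0.32,0.77,0,0,0,0.65,1]]

```text
t: 1.35
ee_pos: [401.8, -190.1, 404.6]
orientation: [-2.861, -1.298, 0.0]
ft_force: [0.0, -0.2, -0.6]
width: 88.1
grasp_force: 0.0
```

Call:
step_arm:
  targets:
    - [[0.32,0.77,0,0,0,0.65,1],[0.32,0.77,0,0,0,0.65,1],[0.32,0.77,0,0,0,0.65,1],[0.32,0.77,0,0,0,0.65,1],[0.32,0.77,0,0,0,0.65,1]]

```text
t: 1.98
ee_pos: [481.8, 2.4, 404.5]
orientation: [-2.695, -1.614, 0.0]
ft_force: [0.5, 0.3, -0.2]
width: 87.6
grasp_force: 0.0
```

Call:
step_arm:
  targets:
    - [[0.32,0.77,0,0,0,0.65,1],[0.32,0.77,0,0,0,0.65,1],[0.32,0.77,0,0,0,0.65,1],[0.32,0.77,0,0,0,0.65,1],[0.32,0.77,0,0,0,0.65,1]]

```text
t: 2.6
ee_pos: [561.8, 194.9, 404.3]
orientation: [-2.495, -1.909, 0.001]
ft_force: [0.3, 0.1, 0.4]
width: 87.9
grasp_force: 0.0
```

Call:
step_arm:
  targets:
    - [[0,0,0,0,0,0,1],[0,0,0,0,0,0,1],[0,0,0,0,0,0,1],[0,0,0,0,0,0,1],[0,0,0,0,0,0,1]]

```text
t: 3.22
ee_pos: [561.5, 193.0, 404.9]
orientation: [2.498, 1.906, 0.0]
ft_force: [-0.4, -0.5, 0.1]
width: 87.8
grasp_force: 0.0
```

Run:
```python
from h import *
d=save('wrist','w1.png'); o=readout.get_obs(); print(o['ee_pos'],o['orientation'],o['width'])
print(proj(d,(563.5,191,100)))
```

```text
[561.53661232 193.14398609 404.83377842] [2.49739388e+00 1.90586626e+00 2.41360918e-04] 87.73292433100504
[322.39624425 187.17594932]
```

View pics/w1.png

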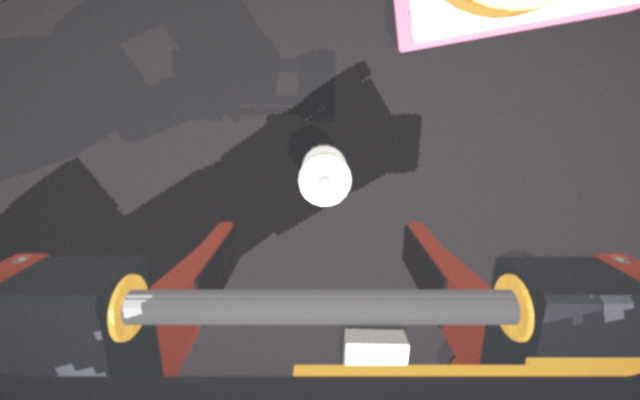

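The wrist view shows the filter's top disc centred at (325,179) with the spigot at (325,181), between the open fingers. Next is a correction from this close view.

Run:
```python
from h import *
d=np.load('pics/w1.npz'); print(ray(d,(325,181),100))
g=cv2.imread('pics/w1.png',0)[140:215,290:360]
m=(g>150).astype(np.uint8); c=cv2.findContours(m,0,2)[0]; c=max(c,key=cv2.contourArea); print(cv2.minEnclosingCircle(c),cv2.boundingRect(c))
```

```text
[567.22281331 195.85664846 100.        ]
((34.5, 35.680328369140625), 31.008686065673828) (8, 5, 54, 62)
```

Call:
step_arm:
  targets:
    - [[0.08,0.02,-0.5,0,0,0,1],[0,0,-0.5,0,0,0,1],[0,0,-0.5,0,0,0,1],[0,0,-0.5,0,0,0,1],[0,0,0,0,0,0,1]]

```text
t: 3.9
ee_pos: [564.9, 194.2, 303.0]
orientation: [-2.496, -1.906, 0.006]
ft_force: [-0.2, 0.0, 0.2]
width: 88.0
grasp_force: 0.0
```

Run:
```python
from h import *
d=save('wrist','w2.png'); o=readout.get_obs(); print(o['ee_pos'])
for p in [(565.5,193.5,100),(567,196,100),(563.5,190,100)]: print(proj(d,p))
```

```text
[565.47335183 194.42040913 304.32581914]
[321.83913751 227.06246557]
[323.17689015 222.61790591]
[320.14473577 233.18772379]
```

View pics/w2.png

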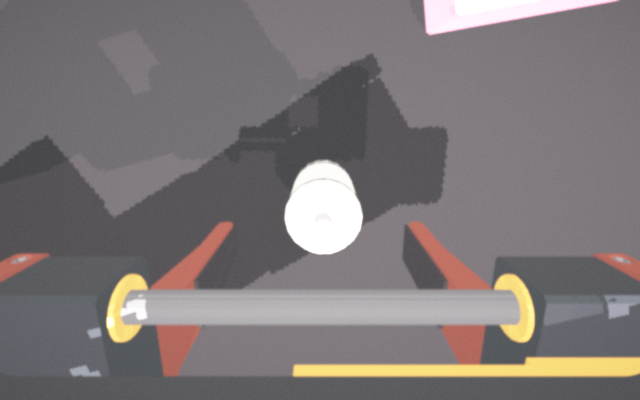

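The spigot is at (323,219), which puts the filter about 3 mm further in +y. I'll correct that, lower and close.

Call:
step_arm:
  targets:
    - [[0.02,0.06,-0.3,0,0,0,1],[0,0,-0.5,0,0,0,1],[0,0,-0.5,0,0,0,1],[0,0,-0.37,0,0,0,1],[0,0,0,0,0,0,1]]

```text
t: 4.58
ee_pos: [566.2, 197.5, 220.0]
orientation: [-2.496, -1.906, 0.003]
ft_force: [-0.2, 0.3, 0.7]
width: 87.4
grasp_force: 0.0
```

Call:
step_arm:
  targets:
    - [[0,0,0,0,0,0,0],[0,0,0,0,0,0,0],[0,0,0,0,0,0,0],[0,0,0,0,0,0,0],[0,0,0,0,0,0,0]]

```text
t: 5.2
ee_pos: [566.7, 197.6, 221.5]
orientation: [2.497, 1.907, 0.001]
ft_force: [0.0, -0.9, 2.3]
width: 49.1
grasp_force: 30.0
```

Call:
step_arm:
  targets:
    - [[0,0,0,0,0,0,0],[0,0,0,0,0,0,0],[0,0,0,0,0,0,0],[0,0,0,0,0,0,0],[0,0,0,0,0,0,0]]

```text
t: 5.82
ee_pos: [566.7, 197.6, 221.5]
orientation: [2.497, 1.907, 0.001]
ft_force: [-1.2, -0.6, 5.2]
width: 49.1
grasp_force: 30.0
```

Gripped: width 49 mm, 30 N. I'll lift 125 mm and carry it above the well.

Call:
step_arm:
  targets:
    - [[0,0,0.3,0,0,0,0],[0,0,0.5,0,0,0,0],[0,0,0.6,0,0,0,0],[0,0,0.6,0,0,0,0],[0,0,0.5,0,0,0,0]]

```text
t: 6.45
ee_pos: [566.3, 197.6, 347.8]
orientation: [2.497, 1.907, 0.001]
ft_force: [0.7, 0.3, -1.6]
width: 49.3
grasp_force: 30.0
```

Call:
step_arm:
  targets:
    - [[-0.02,-0.3,0,0,0,0,0],[-0.02,-0.6,0,0,0,0,0],[-0.02,-0.7,0,0,0,0,0],[-0.02,-0.7,0,0,0,0,0],[-0.02,-0.7,0,0,0,0,0]]

```text
t: 7.08
ee_pos: [560.5, 45.7, 344.8]
orientation: [-2.496, -1.906, 0.003]
ft_force: [0.0, 0.2, -2.7]
width: 49.3
grasp_force: 30.0
```

Call:
step_arm:
  targets:
    - [[-0.02,-0.7,0,0,0,0,0],[-0.02,-0.7,0,0,0,0,0],[-0.02,-0.6,0,0,0,0,0],[-0.02,-0.5,0,0,0,0,0],[-0.02,-0.3,0,0,0,0,0]]

```text
t: 7.7
ee_pos: [555.6, -94.0, 345.0]
orientation: [-2.497, -1.904, 0.003]
ft_force: [0.3, -0.1, -2.4]
width: 49.2
grasp_force: 30.0
```

Call:
step_arm:
  targets:
    - [[0,0,-0.4,0,0,0,0],[0,0,-0.4,0,0,0,0],[0,0,-0.3,0,0,0,0],[0,0,0,0,0,0,0],[0,0,0,0,0,0,0]]

```text
t: 8.32
ee_pos: [556.8, -92.4, 291.5]
orientation: [2.496, 1.907, 0.0]
ft_force: [0.2, 0.6, -1.3]
width: 49.2
grasp_force: 30.0
```

Run:
```python
from h import *
d=save('wrist','w3.png'); s=save('side','s3.png'); t=save('top','t3.png'); o=readout.get_obs(); print(o['ee_pos'],o['width'],o['grasp_force'])
W=cv2.imread('pics/w3.png'); S=cv2.resize(cv2.imread('pics/s3.png')[60:220,250:400],None,fx=2.5,fy=2.5)
W=W[:,100:525]; cv2.imwrite('pics/c3.png',np.hstack([W,S])); print(W.shape,S.shape)
for n,x in (('w',d),('s',s)): print(n,proj(x,(557,-92,30)),[proj(x,(557+29*a,-92+29*b,30)).round() for a,b in((1,0),(-1,0),(0,1),(0,-1))])
```

```text
[556.86331386 -92.4119591  291.92705948] 48.99132444729472 29.995581689290702
(400, 425, 3) (400, 375, 3)
w [319.60674461 198.71324128] [array([356., 189.]), array([283., 208.]), array([309., 163.]), array([329., 233.])]
s [312.97363918 169.1938409 ] [array([300., 167.]), array([326., 172.]), array([309., 178.]), array([317., 161.])]
```

View pics/c3.png

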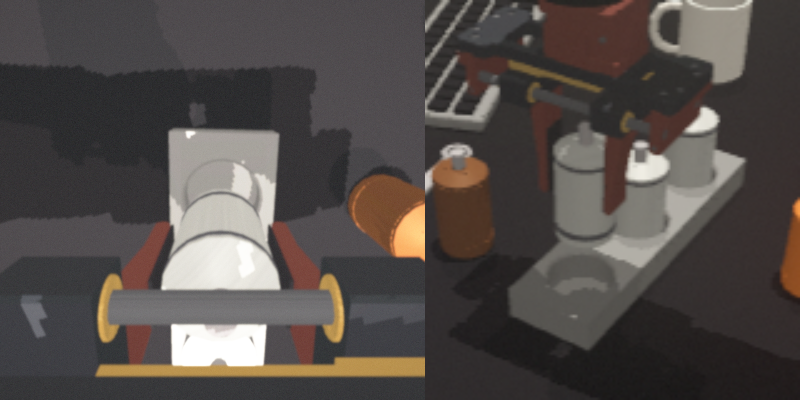

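The left half is the wrist view. It shows the held filter over the well, with the far rim arc topping out at full-image (321,160) and the holder's far end corners at (268,130) and (378,130). The right half is the side view, with the filter upright above the empty end well and the neighbour clear of the finger. I'll compare these with the prediction.

Run:
```python
from h import *
d=np.load('pics/w3.npz'); ax=np.array([.266,.964]); px=np.array([.964,-.266]); w=np.array([557,-92])
for n,p in (('far rim',w+29*ax),('endL',w+50*ax-40*px),('endR',w+50*ax+40*px)): print(n,proj(d,(*p,30)))
def fr(uv,z=30):
    q=ray(d,uv,z)[:2]-w; return q@px,q@ax
print('meas px,ax: rim',fr((321,160)),'L',fr((268,130)),'R',fr((378,130)))
g=cv2.imread('pics/w3.png',0); c=g[125:200,255:390]; cv2.imwrite('pics/c4.png',cv2.resize(c,None,fx=5,fy=5,interpolation=cv2.INTER_CUBIC))
```

```text
far rim [319.69999883 161.19628718]
endL [264.64644686 132.38268087]
endR [374.86743379 132.71291838]
meas px,ax: rim (np.float64(0.9620817747326592), np.float64(29.900465755833956)) L (np.float64(-37.503339091451366), np.float64(51.71373041435844)) R (np.float64(42.1824134212869), np.float64(51.94992604993147))
```

View pics/c4.png

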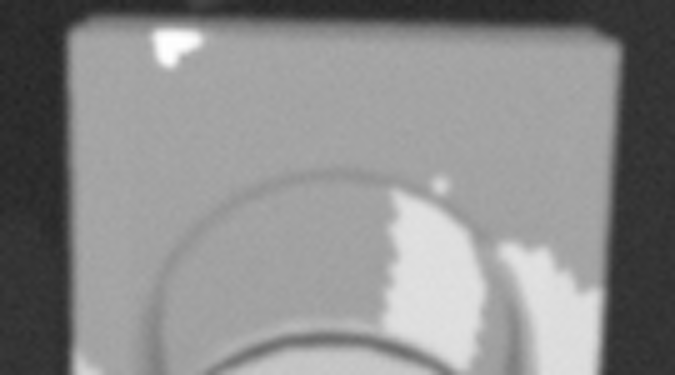

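The rim top is at full-image (322,159.4), with rim sides at 284.6 and 359.4. That puts the well about 2 mm across and 1 mm along from my estimate, so I'll shift by (+1.5,+0.5) and lower.

Call:
step_arm:
  targets:
    - [[0.03,0.01,-0.2,0,0,0,0],[0,0,-0.3,0,0,0,0],[0,0,-0.25,0,0,0,0],[0,0,0,0,0,0,0],[0,0,0,0,0,0,0]]

```text
t: 9.1
ee_pos: [558.1, -91.9, 253.5]
orientation: [-2.497, -1.907, 0.0]
ft_force: [-0.3, -0.5, -2.2]
width: 49.3
grasp_force: 30.0
```

Call:
step_arm:
  targets:
    - [[0,0,-0.1,0,0,0,0],[0,0,-0.1,0,0,0,0],[0,0,0,0,0,0,0],[0,0,0,0,0,0,0],[0,0,0,0,0,0,0]]

```text
t: 9.72
ee_pos: [558.7, -91.3, 244.0]
orientation: [2.497, 1.906, 0.004]
ft_force: [2.2, 5.3, -1.1]
width: 49.3
grasp_force: 30.0
```

The underside is 8 mm inside the well with a side force of about 5 N along +axis, so it is touching the inner rim. I'll ease 2 mm that way and continue.

Call:
step_arm:
  targets:
    - [[0.01,0.04,0,0,0,0,0],[0,0,-0.08,0,0,0,0],[0,0,-0.08,0,0,0,0],[0,0,0,0,0,0,0],[0,0,0,0,0,0,0]]

```text
t: 10.35
ee_pos: [558.5, -90.0, 235.5]
orientation: [-2.497, -1.906, 0.0]
ft_force: [0.2, -0.4, -2.2]
width: 49.4
grasp_force: 30.0
```

Call:
step_arm:
  targets:
    - [[0,0,-0.06,0,0,0,0],[0,0,-0.06,0,0,0,0],[0,0,0,0,0,0,0],[0,0,0,0,0,0,0],[0,0,0,0,0,0,0]]

```text
t: 10.98
ee_pos: [558.5, -89.9, 229.7]
orientation: [-2.497, -1.907, 0.0]
ft_force: [0.1, -0.1, -1.3]
width: 49.3
grasp_force: 30.0
```

Call:
step_arm:
  targets:
    - [[0,0,-0.02,0,0,0,0],[0,0,0,0,0,0,0.8],[0,0,0,0,0,0,0.8],[0,0,0,0,0,0,0.8],[0,0,0,0,0,0,0.8]]

```text
t: 11.6
ee_pos: [558.6, -89.9, 228.6]
orientation: [-2.497, -1.907, 0.0]
ft_force: [-0.4, 0.2, -0.1]
width: 69.9
grasp_force: 0.0
```

Call:
step_arm:
  targets:
    - [[0,0,0,0,0,0,0.9],[0,0,0.2,0,0,0,0.9],[0,0,0.4,0,0,0,0.9],[0,0,0.5,0,0,0,0.9],[0,0,0.5,0,0,0,0.9]]

```text
t: 12.22
ee_pos: [558.5, -89.9, 310.0]
orientation: [2.497, 1.907, 0.0]
ft_force: [0.0, -0.2, 0.4]
width: 79.2
grasp_force: 0.0
```

Call:
step_arm:
  targets:
    - [[0,0,0.8,0,0,0,0.9],[0,0,0.8,0,0,0,0.9],[0,0.8,0.5,0,0,0,0.9],[0,0.8,0.2,0,0,0,0.9],[0,0.8,0,0,0,0,0.9]]

```text
t: 12.85
ee_pos: [558.5, 31.1, 425.8]
orientation: [2.496, 1.905, 0.004]
ft_force: [-0.1, 0.1, 0.7]
width: 79.1
grasp_force: 0.0
```

Run:
```python
from h import *
t=save('top','t5.png'); s=save('side','s5.png'); o=readout.get_obs(); print(o['t'],o['ee_pos'],o['ft_force'])
S=cv2.resize(cv2.imread('pics/s5.png')[80:220,240:400],None,fx=2.5,fy=2.5); T=cv2.resize(cv2.imread('pics/t5.png')[140:250,300:460],None,fx=2.5,fy=2.5)
T=cv2.copyMakeBorder(T,0,S.shape[0]-T.shape[0],0,0,0); cv2.imwrite('pics/c5.png',np.hstack([T,S]))
print('exp spigot side',proj(s,(558,-91,108)))
```

```text
12.95 [558.24919465  32.8276149  424.76007389] [-0.42898494 -0.43612717  0.92113112]
exp spigot side [312.40068618 139.13664684]
```

View pics/c5.png

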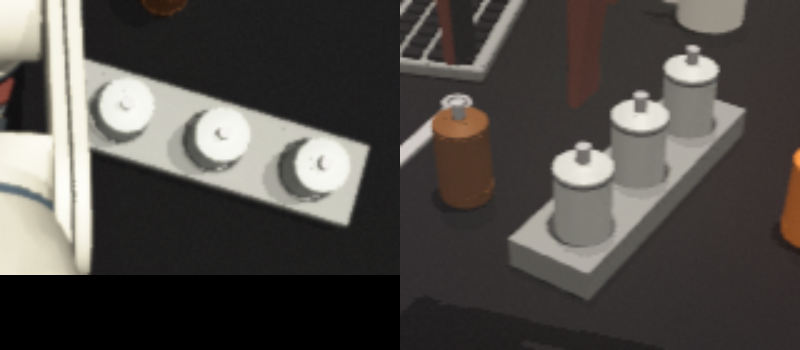

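All three filters stand level, upright and evenly spaced. The placed filter's spigot is at side (313,140), where (312,139) was expected for fully down. The gripper is clear, so I'll hand in.

```bash
python3 -c "
from h import *
print(ctrl.close_job())"
```

```text
the job is handed in; nothing more can be done
None
```

The loose filter now stands upright and fully down in the empty end well, both stocked filters look undisturbed in the final pictures, and I handed the job in at about 13 s; no verdict came back.

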